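# Snap the long resistor block into its spring-clip holder

### The job

On the school lab bench, pick up the longer of the two white ceramic resistor blocks and press it straight down between the two spring clips of the circuit holder until it snaps in and sits fully home, lengthwise from clip to clip. Leave the short block where it is, and let go.

Things in the scene. Friction and masses are not known exactly. Their poses are not given: they have to be found in the camera images.
- long_block_center (a point): Centre of the longer resistor block: a loose bar, white ceramic middle, steel ends, 90 mm long (x axis), 26 wide (y), 30 high (z, up), about 130 g, lying on the bench (centre 15 mm up). Both ends are chamfered above and below (6 mm inward over the outer 12 mm of height), so either way round is alike. Grasp it across its width at mid-length.
- seat (a point): Where the block's centre lies when fully home in the holder: midway between the clips, 37 mm above the bench, 15 mm above the two black rest pads (tops 22 mm up, 12 mm long, 30 wide, centred 27 mm either side along x). x runs along the holder from clip to clip, z up. Beside the block's long sides there is free space for fingers down to the plate, 12 mm above the bench.
- holder: Fixed grey plate 190 x 76 x 12 mm (x, y, z), origin under its centre. Two upright steel spring clips 30 mm wide, tops 73 mm above the bench; rounded inward noses 49 mm up, 82 mm apart at rest; above them the clips flare to 102 mm apart. Pressing the block down (about 5 to 12 N) spreads each clip about 4 mm until the noses close over its upper chamfers.
- short_block_center (a point): Centre of the shorter resistor block: same materials and section (26 mm wide, 30 mm high) but only 60 mm long (x axis), too short for the clips. Loose on the bench, to be left alone.
Mind the look-alikes: they are no part of the job. What is shaped like the part that bears long_block_center but black or red is not meant.

How it is judged:
By the outcome, as a careful person would: the job done as asked, in the order asked, and still so for the second after the job is handed in, with the robot touching nothing.
It also fails if it takes over 38 s, if anything falls off the work surface, if the arm or the gripper's body presses on something with over 40 N, if the wrist force passes 120 N, or if a joint passes its speed limit or range.

### The arm

A 6-joint arm with a two-finger parallel gripper is mounted at the origin on the work surface. World frame = base frame: x ahead of the robot, y to its left, z up, the work surface at z = 0. Lengths are in m, angles in degrees, forces in N, time in s.
With the tool pointing down it reaches from about 0.4 to 0.825 m from the base axis. Payload 7 kg.
Tool frame: the origin (TCP) lies at the very end of the fingers, on their centre line; the grasp point (between the pads) lies 19 mm behind it (r.grasp_offset is the z of the grasp point in the tool frame, in m); z points along the fingers, y is the direction in which the jaws open and shut (so a half turn about z gives the same grasp; the last joint's range is limited). The gripper opens to 88 mm and grips with 3 to 60 N. Pads are 19 mm wide; open, the fingers measure 130 mm over their backs; the gripper's body (78 mm by 193 mm) begins 47 mm behind the grasp point.
Start: joints at [-47.836, 20.546, 0.682, 0, -70.136, -16.507], TCP at [0.292, -0.608, 0.189] pointing down, gripper open.
Joint ranges: [-176.03, 176.03], [-82.01, 121.73], [-58.28, 71.71], [-173.87, 95.51], [-174.79, -0.11], [-173.66, 173.66]. Speed limits (degrees/s): [136.94, 136.94, 172.46, 180, 180, 180].

### API

Orientations are given as [roll, pitch, yaw] about the fixed x, y, z axes, in that order (R = Rz(yaw) Ry(pitch) Rx(roll)).
In Python, from plant import r gives the robot as it stands.
- The arm moves only by the tool carry_out, never from a script. Its argument "plan" is a list of rows, each a list of 6 numbers: the shift along the world's x, y, z in m, then the turn, a rotation vector about the world's x, y, z in rad. In form: [[tx, ty, tz, wx, wy, wz], ...]. A call has 1 to 12 rows; each row shifts and turns the pose as measured when the row begins; what a row does not reach is not made up. A row lasts 1/12 s, in which the tool goes at most 41.7 mm and 7.16 degrees, less where a joint would pass 70% of its speed; a pose out of reach is approached as far as the arm can. A call with a gripper value outside its range is refused whole. "fingers" is the closure, from -1 (fully open) to 1 (shut), set as the call begins (left out, the last holds). The fingers move at their own pace and stop on an object; "force" is the grip in N (left out, the last holds). Time passes only in rows, so rows that do not move let the fingers close. It gives the time, the measured TCP pose, the force and the opening at its end, in the units of the state.
- r.get_state(): the state, without advancing time (a new reading comes with each control period).
- r.capture(name): name is "side" or "top"; returns the picture (420x560x3 uint8, red, green, blue); there is no depth.
- r.camera_model(name): a dict with "fov_y" (degrees; the focal length in pixels is half the picture's height over the tangent of half this angle, whatever the lens; pixels are square), "cx", "cy" (the principal point, pixels), "k1" (the pictures are not rectified: a ray, as slopes to the right and down, at radius r is drawn at 1 + k1 r^2 times it, then the intrinsics apply), "R" (3x3) and "t" (3): a world point X has camera coordinates R X + t. Camera axes: x right, y down, z forward; pixel columns grow to the right and rows downward; lengths in m; the calibration is good to about 2 mm. A picture is of the moment at which its call begins. camera_model takes no time and is no camera call.
- r.close_job(): hands the job in, once; it reports no verdict.
The state is a dict: "time_s": time; "joints": joint angles; "qd": joint speeds; "joint_torque": joint torques, N m; "tcp_pos": TCP position; "eef_rot": TCP orientation; "contact_force": force on the tool from outside, world axes, zero at the start; "moment": the same for the moment, N m; "gripper_width": finger opening in m.
Only numpy, scipy, OpenCV 4.12 (cv2) and the standard library are available. Lean on these libraries where they do the work, as an engineer would, in place of code of your own. Each camera call takes 0.05 s, during which the arm holds its last target.

## Working session

There is one attempt and no reset: what is moved stays moved. The work goes in short steps, Python scripts to look and compute and a tool call to move; the robot and the scene stay as the last step left them, time stands still between calls to the robot, and variables do not carry over. Pictures are saved under pics/ and viewed, and the job is handed in when it is done.

Besides the shell and the picture viewer there is one more tool, called after ">>>" as name(argument=value, ...), one argument or row to a line, values as JSON. carry_out: Moves the arm, as the interface text tells. Its arguments: {"type":"object","properties":{"plan":{"type":"array"},"fingers":{"type":"number"},"force":{"type":"number"}},"required":["plan"]}

```bash
ls; mkdir -p pics
python3 - <<'E'
from plant import r
import cv2
for n in("top","side"):
    cv2.imwrite(f"pics/{n}0.png",r.capture(n)[:,:,::-1]); print(r.camera_model(n))
print(r.get_state(), r.grasp_offset)
E
```

```text
pics
{'fov_y': 49.44895509919844, 'cx': 277.17049238464443, 'cy': 212.49306511482206, 'k1': -0.09391582335806362, 'R': array([[ 0.01350335, -0.99878183,  0.04746065],
       [-0.98435049, -0.02161879, -0.17489065],
       [ 0.17570365, -0.0443563 , -0.98344331]]), 't': array([-0.00331031,  0.58994091,  0.77276869])}
{'fov_y': 44.553448896396084, 'cx': 277.665036085794, 'cy': 208.88072730535453, 'k1': -0.03419277119092989, 'R': array([[-0.78059002, -0.62465729, -0.0219657 ],
       [-0.37488633,  0.49601039, -0.78322023],
       [ 0.50013944, -0.60313925, -0.62135624]]), 't': array([0.49318881, 0.24251339, 0.70384479])}
{'time_s': 0.1, 'joints': array([-4.78352205e+01,  2.05880300e+01,  6.38648993e-01, -1.64267607e-02,
       -7.01368639e+01, -1.65056986e+01]), 'qd': array([ 0.02565677, -0.15503552,  0.13158109,  0.04888181, -0.06023893,
        0.0366719 ]), 'joint_torque': array([-1.78187488e-04, -5.84165311e+01,  2.93754208e+01,  7.01545268e+00,
        1.02464916e-02, -6.61468243e-05]), 'tcp_pos': array([ 0.29201651, -0.60800978,  0.18850982]), 'eef_rot': array([ 1.79912921e+02, -9.69853722e-03, -1.54346505e+02]), 'contact_force': array([-0.84002289, -0.07515119, -0.14997047]), 'moment': array([-0.01932648,  0.02571007,  0.00941714]), 'gripper_width': 0.08753373480281847} -0.0188
```

View pics/top0.png

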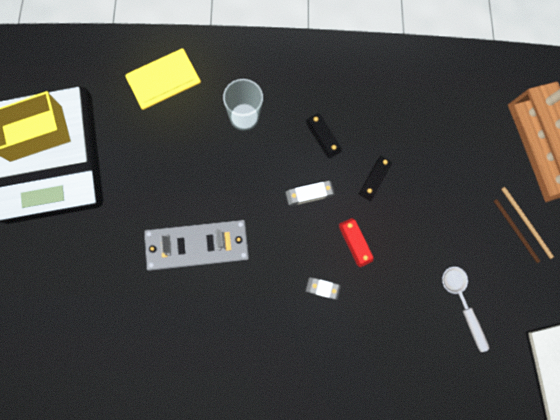

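View pics/side0.png

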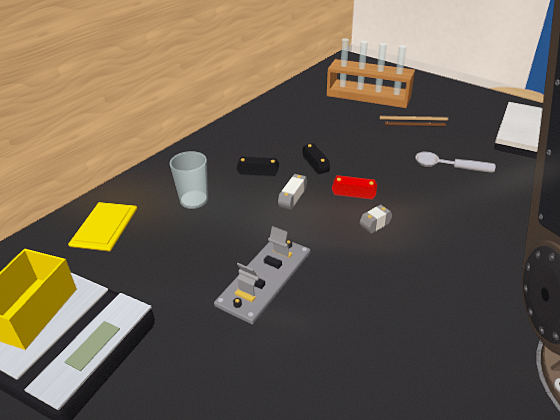

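The top view shows these candidates:
- White at about (310,192), 45 px long.
- White at about (323,288), 32 px long.
- Black at (323,135) and (375,177), and red at (356,243), which are look-alikes.

The white one at (310,192) fits the long block. The holder is at about (196,245). Next I'll confirm this in an enlarged crop and measure.

```bash
cat > h.py <<'E'
import numpy as np, cv2
from plant import r
def K(m): 
    f=210/np.tan(np.radians(m["fov_y"]/2)); return f
def ray(n,uv):
    m=r.camera_model(n); f=K(m); d=(np.atleast_2d(uv).astype(float)-[m["cx"],m["cy"]])/f
    u=d.copy()
    for _ in range(30): u=d/(1+m["k1"]*(u**2).sum(1,keepdims=True))
    D=np.c_[u,np.ones(len(u))]@m["R"]; C=-m["R"].T@m["t"]; return C,D
def onz(n,uv,z):
    C,D=ray(n,uv); return C+D*((z-C[2])/D[:,2])[:,None]
def proj(n,X):
    m=r.camera_model(n); c=np.atleast_2d(X)@m["R"].T+m["t"]; u=c[:,:2]/c[:,2:]
    return u*(1+m["k1"]*(u**2).sum(1,keepdims=True))*K(m)+[m["cx"],m["cy"]]
def tri(uvt,uvs):
    (C1,D1),(C2,D2)=ray("top",uvt),ray("side",uvs); out=[]
    for a,b in zip(D1,D2):
        s=np.linalg.lstsq(np.c_[a,-b],C2-C1,rcond=None)[0]; p,q=C1+a*s[0],C2+b*s[1]; out.append(np.r_[(p+q)/2,np.linalg.norm(p-q)])
    return np.array(out)
E
python3 - <<'E'
import cv2,numpy as np
a=cv2.imread("pics/top0.png");b=cv2.imread("pics/side0.png")
def c(i,x,y,w,h,s): return cv2.resize(i[y:y+h,x:x+w],None,fx=s,fy=s,interpolation=cv2.INTER_CUBIC)
cv2.imwrite("pics/c1.png",np.vstack([c(a,140,165,130,65*2-20,6)[:0], c(a,275,170,80,140,4).transpose(1,0,2)[:0] if 0 else c(a,140,210,115,65,6.0)]))
cv2.imwrite("pics/c2.png",c(a,275,170,90,140,4))
cv2.imwrite("pics/c3.png",c(b,205,160,200,170,3.5)[:600])
E
```

```text
Traceback (most recent call last):
ValueError: all the input array dimensions except for the concatenation axis must match exactly, but along dimension 1, the array at index 0 has size 780 and the array at index 1 has size 690
```

Run:
```python
import cv2,numpy as np
a=cv2.imread("pics/top0.png");b=cv2.imread("pics/side0.png")
def c(i,x,y,w,h,s): return cv2.resize(i[y:y+h,x:x+w],None,fx=s,fy=s,interpolation=cv2.INTER_CUBIC)
cv2.imwrite("pics/c1.png",c(a,140,210,115,65,6))
cv2.imwrite("pics/c2.png",c(a,275,170,90,140,4))
cv2.imwrite("pics/c3.png",c(b,205,160,200,170,3.5))
```

```text
(no output)
```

View pics/c1.png

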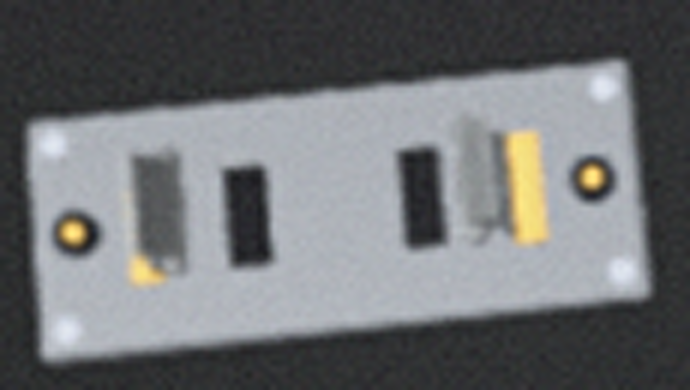

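View pics/c2.png

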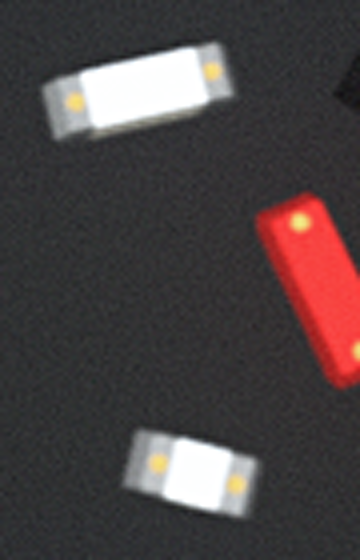

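View pics/c3.png

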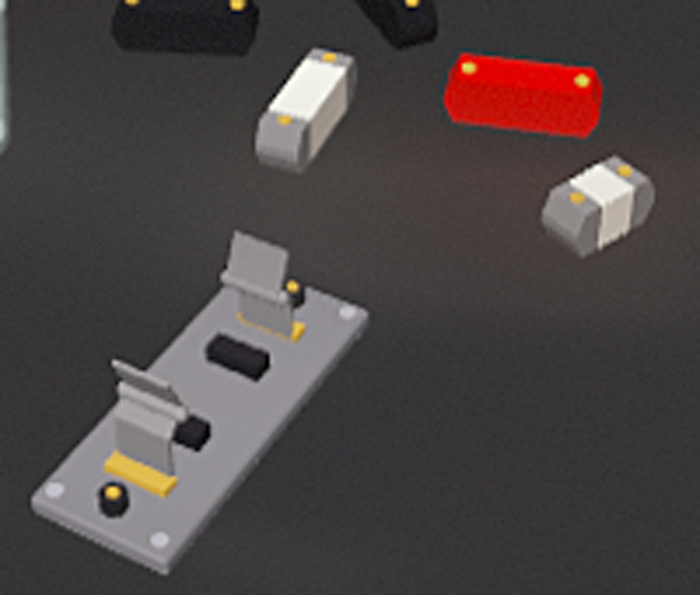

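The crops confirm the long white block at top (310,192), with gold dots at about (294,195) and (328,188). The short one is at (323,288). The holder's two black pads are at about (181,246) and (210,243), with white screws at the plate corners. I'll measure from both views.

```bash
cat > m.py <<'E'
from h import *
a={n:cv2.imread(f"pics/{n}0.png") for n in("top","side")}
def cent(n,mask,box):
    x,y,w,h=box; M=np.zeros_like(mask); M[y:y+h,x:x+w]=mask[y:y+h,x:x+w]
    k,l,s,c=cv2.connectedComponentsWithStats(M); return [(c[i].round(2),int(s[i,4])) for i in range(1,k) if s[i,4]>=3]
def gold(n):
    h=cv2.cvtColor(a[n],cv2.COLOR_BGR2HSV); return cv2.inRange(h,(12,60,110),(32,255,255))
bx={"top":(280,170,70,50),"side":(270,165,45,45)}
for n in bx:
    g=cent(n,gold(n),bx[n]); P=onz(n,[q[0] for q in g],.03); print(n,g,P.round(4)); 
    if len(P)==2: d=P[1]-P[0]; print("block centre",P.mean(0).round(4),"len",np.linalg.norm(d),"yaw",np.degrees(np.arctan2(d[1],d[0])))
f=lambda p,s,o:(np.array(p)+.5)/s-.5+o
sc={"top":f([[52,146],[603,88],[622,270],[66,331]],6,[140,210]),"side":f([[55,489],[348,312],[160,539]],3.5,[205,160])}
pd={"top":f([[246,216],[421,197]],6,[140,210]),"side":f([[238,352]],3.5,[205,160])}
for n in sc: print(n,"screws",onz(n,sc[n],.012).round(4))
S=onz("top",sc["top"],.012); print("seat xy from top screws",S.mean(0))
d=(S[1]+S[2]-S[0]-S[3]); print("yaw",np.degrees(np.arctan2(d[1],d[0])), "spans",[np.linalg.norm(S[i]-S[(i+1)%4]).round(4) for i in range(4)])
P=onz("top",pd["top"],.022);d=P[1]-P[0];print("pads",P.mean(0),np.linalg.norm(d),np.degrees(np.arctan2(d[1],d[0])))
# plate contour
h=a["top"]; m=((h.min(2)>85)).astype(np.uint8)*255; M=np.zeros_like(m); M[205:285,130:265]=m[205:285,130:265]
M=cv2.morphologyEx(M,cv2.MORPH_CLOSE,np.ones((3,3)))
c=max(cv2.findContours(M,0,1)[0],key=cv2.contourArea).reshape(-1,2)
W=onz("top",c,.012)[:,:2]; R=cv2.minAreaRect((W*1000).astype(np.float32)); print("plate rect",R)
# side view screw midpoint opposite corners (55,489)-(348,312) edge etc.
T=onz("side",sc["side"],.012); print("side diag centre",((T[1]+T[2])/2).round(4), (T[0]-T[2]).round(4))
E
python3 m.py
```

```text
top [(array([327.5 , 187.29]), 14), (array([293.5, 195. ]), 16)] [[ 0.6443 -0.0884  0.03  ]
 [ 0.6278 -0.024   0.03  ]]
block centre [ 0.6361 -0.0562  0.03  ] len 0.0664098015328526 yaw 104.36351294678812
side [(array([298.64, 176.09]), 11), (array([285.83, 193.92]), 12)] [[ 0.647  -0.0897  0.03  ]
 [ 0.6302 -0.025   0.03  ]]
block centre [ 0.6386 -0.0573  0.03  ] len 0.06681500801110343 yaw 104.52424018981084
top screws [[0.551  0.2463 0.012 ]
 [0.573  0.0749 0.012 ]
 [0.516  0.0675 0.012 ]
 [0.4937 0.2386 0.012 ]]
side screws [[0.5548 0.244  0.012 ]
 [0.5184 0.0657 0.012 ]
 [0.4969 0.2366 0.012 ]]
seat xy from top screws [0.5334453  0.15683182 0.012     ]
yaw -82.61555715073173 spans [np.float64(0.1728), np.float64(0.0575), np.float64(0.1725), np.float64(0.0579)]
pads [0.53296576 0.15629222 0.022     ] 0.053899930812827124 -82.55177923582865
plate rect ((533.0162963867188, 156.64828491210938), (76.1639633178711, 190.45167541503906), 7.365171909332275)
side diag centre [0.5077 0.1512 0.012 ] [0.0579 0.0073 0.    ]
```

>>> carry_out(
  plan=[
    [0.0216,0.0344,0,0,0,0.09],
    [0.0216,0.0344,0,0,0,0.09],
    [0.0216,0.0344,0,0,0,0.09],
    [0.0216,0.0344,0,0,0,0.09],
    [0.0216,0.0344,0,0,0,0.09],
    [0.0216,0.0344,0,0,0,0.09],
    [0.0216,0.0344,0,0,0,0.09],
    [0.0216,0.0344,0,0,0,0.09],
    [0.0216,0.0344,0,0,0,0.09],
    [0.0216,0.0344,0,0,0,0.09],
    [0.0216,0.0344,0,0,0,0.09],
    [0.0216,0.0344,0,0,0,0.09],
  ],
  fingers=-1,
)

```text
time_s: 1.1
tcp_pos: [0.5476, -0.185, 0.1824]
eef_rot: [179.4, -0.1, -90.4]
contact_force: [0.9, 0.2, 0.8]
gripper_width: 0.0876
```

>>> carry_out(
  plan=[
    [0.02,0.03,0,0,0,0.06],
    [0.02,0.03,0,0,0,0.06],
    [0.02,0.03,0,0,0,0.06],
    [0.02,0.025,0,0,0,0.05],
    [0.01,0.013,0,0,0,0.03],
    [0,0,0,0,0,0],
    [0,0,0,0,0,0],
  ],
)

```text
time_s: 1.68
tcp_pos: [0.6426, -0.0415, 0.1791]
eef_rot: [179.2, -0.0, -73.9]
contact_force: [0.1, -0.4, -0.9]
gripper_width: 0.088
```

```bash
cat > s.py <<'E'
from h import *
from scipy.spatial.transform import Rotation as Ro
import sys
s=r.get_state(); p=s["tcp_pos"]; 
print(s["time_s"],p.round(4),s["eef_rot"].round(2),s["joints"].round(1),s["contact_force"].round(1),s["gripper_width"])
def goal(xyz,yaw):
    Rn=Ro.from_euler("xyz",s["eef_rot"],degrees=True); Rg=Ro.from_euler("xyz",[180,0,yaw],degrees=True)
    print("shift",(np.array(xyz)-p).round(4),"rotvec",(Rg*Rn.inv()).as_rotvec().round(4))
if len(sys.argv)>4: goal([float(v) for v in sys.argv[1:4]],float(sys.argv[4]))
E
python3 s.py 0.6374 -0.0568 0.1 -75.6
```

```text
1.6833 [ 0.6426 -0.0415  0.1791] [ 1.7916e+02 -2.0000e-02 -7.3910e+01] [ 13.7  18.5  -3.6   0.1 -68.7   2.4] [ 0.1 -0.4 -0.9] 0.08795165147925199
shift [-0.0052 -0.0153 -0.0791] rotvec [ 0.0041 -0.0141 -0.0294]
```

>>> carry_out(
  plan=[
    [-0.003,-0.008,-0.03,0.004,-0.014,-0.03],
    [-0.002,-0.007,-0.03,0,0,0],
    [0,0,-0.03,0,0,0],
    [0,0,-0.01,0,0,0],
    [0,0,0,0,0,0],
  ],
)

```text
time_s: 2.1
tcp_pos: [0.6355, -0.0607, 0.0778]
eef_rot: [-179.8, -0.0, -76.0]
contact_force: [0.1, -0.2, 0.1]
gripper_width: 0.0876
```

```bash
python3 s.py 0.6374 -0.0568 0.005 -75.6
python3 - <<'E'
from h import *
o=[]
for n in("top","side"):
    i=r.capture(n)[:,:,::-1]; cv2.imwrite(f"pics/{n}1.png",i)
    x,y=((250,130),(230,100))[n=="side"]
    o.append(cv2.resize(i[y:y+125,x:x+125],None,fx=3.2,fy=3.2,interpolation=cv2.INTER_CUBIC))
cv2.imwrite("pics/c4.png",np.hstack(o))
E
```

```text
2.1 [ 0.6355 -0.0607  0.0778] [-1.798e+02 -4.000e-02 -7.603e+01] [ 12.1  22.1 -12.6   0.  -55.2   1.9] [ 0.1 -0.2  0.1] 0.08755158155715165
shift [ 0.0019  0.0039 -0.0728] rotvec [-0.0001  0.0035  0.0075]
```

View pics/c4.png

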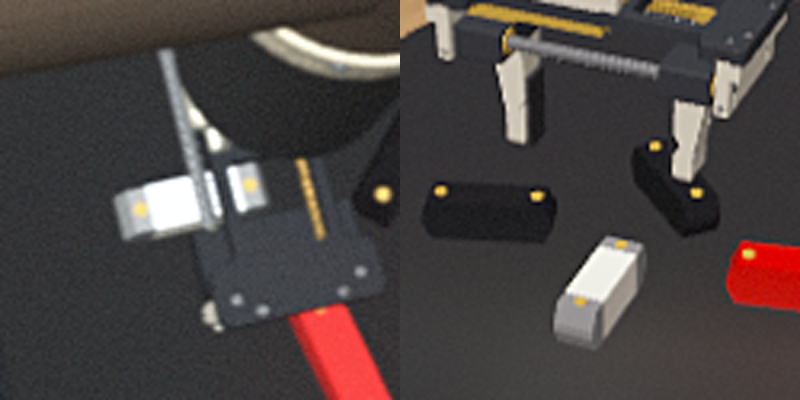

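The side view shows fingertips at about (267,144) and (320,156), straddling the block, which is undisturbed at (292,190). I'll compare that with the projected TCP.

Run:
```python
from h import *
y=np.radians(-76.03-90); d=np.array([np.cos(y),np.sin(y),0])
p=np.array([.6355,-.0607,.0778])
print(proj("side",[p,p+d*.05,p-d*.05]).round(1),proj("top",[p]).round(1))
print(onz("side",[[267.0,143.5],[320.,155.6]],.0778))
```

```text
[[294.6 164.9]
 [318.3 170.4]
 [271.6 159.5]] [[316.3 185.6]]
[[ 0.73073598 -0.09050689  0.0778    ]
 [ 0.61478961 -0.11828856  0.0778    ]]
```

Run:
```python
from h import *
print(r.get_state()["tcp_pos"],r.get_state()["qd"].round(2),r.get_state()["time_s"])
o=[]
for n in("top","side"):
    i=r.capture(n)[:,:,::-1].copy()
    o.append(cv2.resize(i[:300,150:450] if n=="side" else i[50:350,150:450],None,fx=1.33,fy=1.33,interpolation=cv2.INTER_CUBIC))
cv2.imwrite("pics/c5.png",np.hstack(o))
```

```text
[ 0.63712298 -0.06028614  0.08015613] [ 0.6  -1.22  2.07  0.59 -0.05  0.01] 2.2
```

View pics/c5.png

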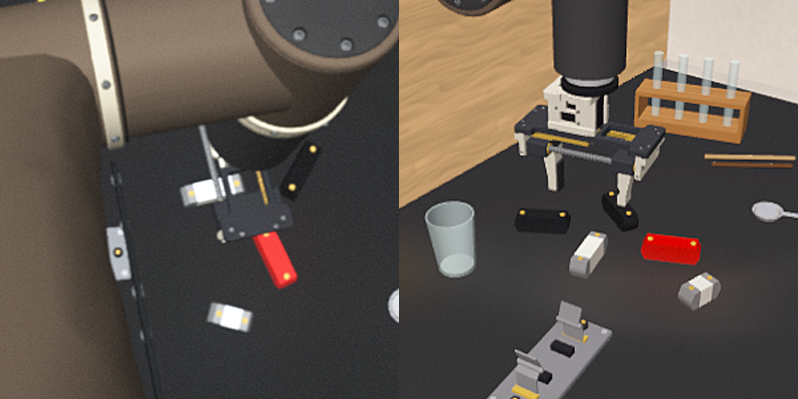

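Run:
```python
from h import *
p=np.array([.637,-.0603,.080])
for z in (0,.066,.1,.13): print(z,proj("top",[p+[0,0,z]]).round(1),proj("side",[p+[0,0,z]]).round(1))
i=r.capture("top")[:,:,::-1];j=r.capture("side")[:,:,::-1]
f=lambda i,x,y:cv2.resize(i[y:y+100,x:x+100],None,fx=4,fy=4,interpolation=cv2.INTER_CUBIC)
cv2.imwrite("pics/c6.png",np.hstack([f(i,285,150),f(j,250,70)]))
```

```text
0 [[316.2 184.5]] [[293.8 163.8]]
0.066 [[321.5 175. ]] [[293.8 134.5]]
0.1 [[324.6 169.4]] [[293.7 118.5]]
0.13 [[327.6 164. ]] [[293.7 103.7]]
```

View pics/c6.png

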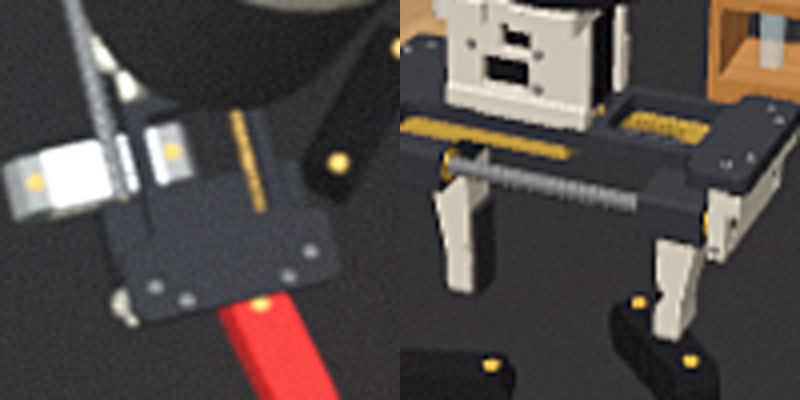

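Run:
```python
from h import *
T=tri([[318.75,229.5],[368.75,217.5]],[[333.75,117.5],[350,97.5]]);print(T.round(4))
print(r.get_state()["tcp_pos"],r.get_state()["time_s"],r.get_state()["eef_rot"])
y=np.radians(14); d=np.array([np.cos(y),np.sin(y),0]); e=np.array([-d[1],d[0],0]);p=np.array([.637,-.0603,.0802])
print((T[:,:3]-p)@np.c_[d,e,[0,0,1]])
```

```text
[[ 0.5379 -0.0443  0.2205  0.0034]
 [ 0.5546 -0.1176  0.2236  0.0006]]
[ 0.63880642 -0.05927158  0.08169947] 2.4 [-1.79409692e+02 -8.48249227e-02 -7.59225193e+01]
[[-0.0923367   0.03949085  0.14033749]
 [-0.09384917 -0.03568672  0.14344007]]
```

Run:
```python
from h import *
j=np.mean([r.capture("side")[:,:,::-1].astype(float) for _ in range(3)],0)
f=cv2.resize(j[110:210,240:350],None,fx=6,fy=6,interpolation=cv2.INTER_CUBIC)
cv2.imwrite("pics/c7.png",np.clip((f-15)*3.5,0,255).astype(np.uint8))
```

```text
(no output)
```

View pics/c7.png

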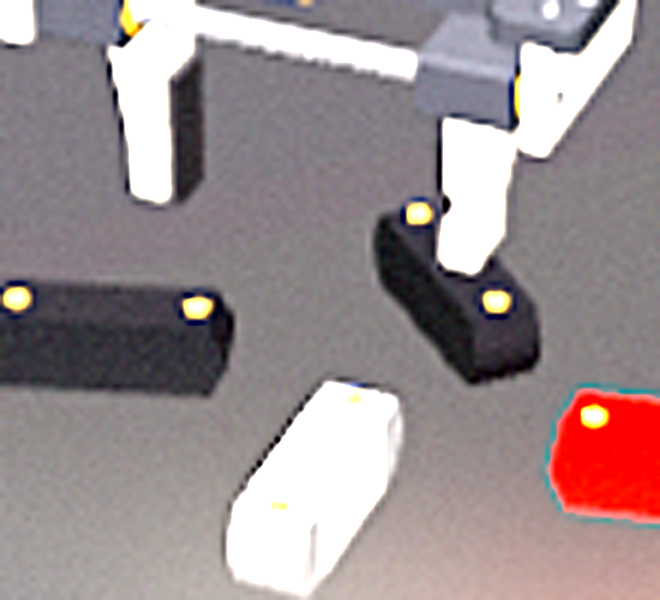

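The xy agrees with the pictures, but the fingertips look about 30 mm higher than the reported z. I'll go down part way and look again.

>>> carry_out(
  plan=[
    [-0.001,0.002,-0.012,0,0,0.005],
    [0,0,-0.012,0,0,0],
    [0,0,-0.012,0,0,0],
    [0,0,-0.005,0,0,0],
    [0,0,0,0,0,0],
    [0,0,0,0,0,0],
  ],
)

```text
time_s: 3.05
tcp_pos: [0.6386, -0.0565, 0.0401]
eef_rot: [-179.3, -0.1, -75.6]
contact_force: [-0.1, 1.3, 0.5]
gripper_width: 0.088
```

```bash
python3 s.py 0.6374 -0.0568 0.005 -75.6
cat > look.py <<'E'
from h import *
import sys
n,x,y,w,h,s,o=sys.argv[1:8]; x,y,w,h=map(int,(x,y,w,h))
i=r.capture(n)[:,:,::-1]; cv2.imwrite("pics/"+o.replace(".png","_f.png"),i)
f=cv2.resize(i[y:y+h,x:x+w].astype(np.float32),None,fx=float(s),fy=float(s),interpolation=cv2.INTER_CUBIC)
cv2.imwrite("pics/"+o,np.clip(f*1.5,0,255).astype(np.uint8))
p=r.get_state()["tcp_pos"]; print("tcp px",proj(n,[p]).round(1), "in crop",((proj(n,[p])-[x,y])*float(s)).round(0))
E
python3 look.py side 240 90 110 130 4.5 c8.png
```

```text
3.05 [ 0.6386 -0.0565  0.0401] [-1.7926e+02 -1.0000e-01 -7.5570e+01] [ 12.4  24.2 -15.    0.1 -50.1   2. ] [-0.1  1.3  0.5] 0.08798024195776202
shift [-0.0012 -0.0003 -0.0351] rotvec [-0.0015  0.0129 -0.0006]
tcp px [[292.1 180.9]] in crop [[234. 409.]]
```

View pics/c8.png

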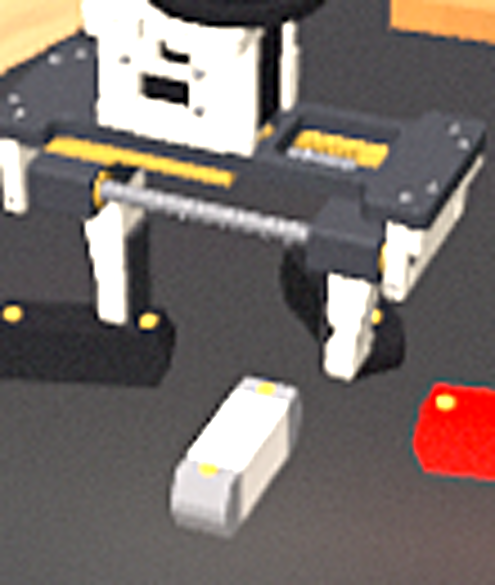

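>>> carry_out(
  plan=[
    [-0.001,0,-0.01,0,0.01,0],
    [0,0,-0.01,0,0,0],
    [0,0,-0.006,0,0,0],
    [0,0,0,0,0,0],
    [0,0,0,0,0,0],
  ],
)

```text
time_s: 3.52
tcp_pos: [0.6385, -0.0565, 0.0126]
eef_rot: [-179.8, 0.0, -75.6]
contact_force: [-0.4, -0.1, 0.1]
gripper_width: 0.088
```

```bash
python3 s.py 0.6374 -0.0568 0.005 -75.6; python3 look.py side 240 90 110 130 4.5 c9.png
```

```text
3.5167 [ 0.6385 -0.0565  0.0126] [-1.7976e+02  4.0000e-02 -7.5570e+01] [ 12.3  26.2 -15.8  -0.1 -47.7   2.1] [-0.4 -0.1  0.1] 0.08797485189453412
shift [-0.0011 -0.0003 -0.0076] rotvec [-0.0017  0.0038 -0.0005]
tcp px [[292.2 192. ]] in crop [[235. 459.]]
```

View pics/c9.png

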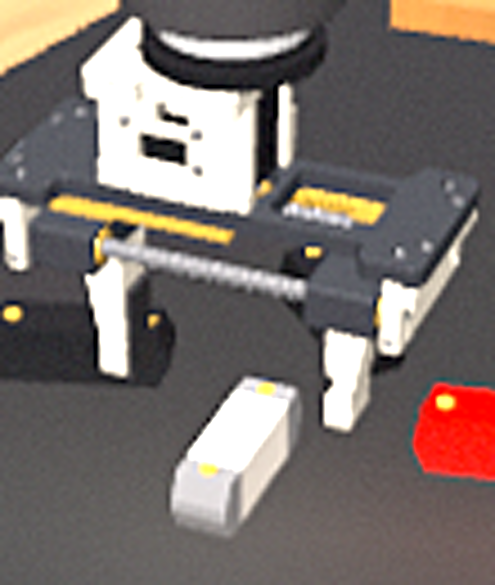

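```bash
python3 look.py top 270 140 120 120 5 c10.png
```

```text
tcp px [[309.6 191.8]] in crop [[198. 259.]]
```

View pics/c10.png

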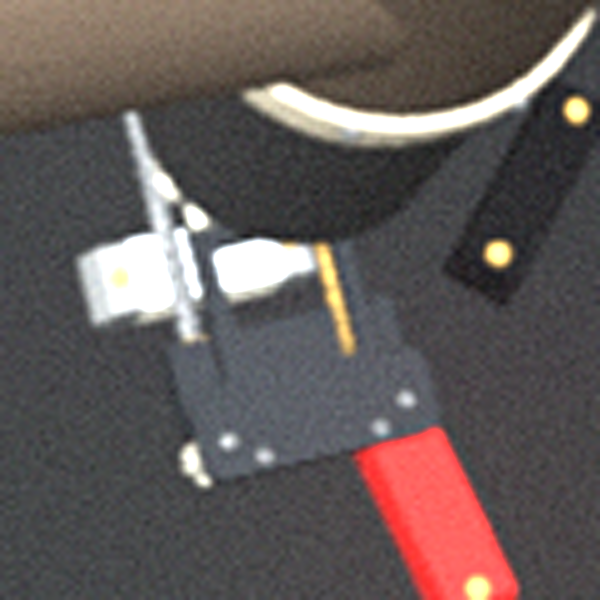

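Run:
```python
from h import *
T=tri([[313,235.6],[357.6,225]],[[331.1,151.8],[346.2,131.1]]);print(T.round(4))
y=np.radians(14.4); d=np.array([np.cos(y),np.sin(y),0]); e=np.array([-d[1],d[0],0]);p=np.array([.6385,-.0565,.0126])
print((T[:,:3]-p)@np.c_[d,e,[0,0,1]])
# tips: intersect side ray with vertical plane through axis containing d
C,D=ray("side",[[240+115/4.5,90+375/4.5],[240+343/4.5,90+428/4.5]])
for v in D:
    s=np.dot(p-C,e)/np.dot(v,e); q=C+v*s-p; print("tip along d",q@d,"z above tcp",q[2])
print(proj("side",[p+d*.055,p-d*.055]))
```

```text
[[ 0.5385 -0.0441  0.1524  0.0053]
 [ 0.555  -0.1158  0.1557  0.0022]]
[[-0.09379799  0.03689161  0.13982856]
 [-0.0956444  -0.03663709  0.14314336]]
tip along d 0.05918528575720633 z above tcp 0.03052464943706351
tip along d -0.05165334312986467 z above tcp 0.03141685554762891
[[267.9064772  185.87246907]
 [317.39505994 198.16452273]]
```

>>> carry_out(
  plan=[
    [-0.001,0,-0.004,-0.001,0.003,0],
    [0,0,-0.003,0,0,0],
    [0,0,0,0,0,0],
    [0,0,0,0,0,0],
  ],
)

```text
time_s: 3.95
tcp_pos: [0.6382, -0.0563, 0.0062]
eef_rot: [-179.8, 0.0, -75.6]
contact_force: [-0.4, 0.9, -0.3]
gripper_width: 0.0875
```

```bash
python3 s.py 0.6374 -0.0568 0.005 -75.6; python3 look.py side 240 90 110 130 4.5 c11.png
```

```text
3.95 [ 0.6382 -0.0563  0.0062] [-1.7985e+02  1.0000e-02 -7.5560e+01] [ 12.4  26.7 -16.1  -0.  -47.1   2.1] [-0.4  0.9 -0.3] 0.08751045563439495
shift [-0.0008 -0.0005 -0.0012] rotvec [-0.0009  0.0026 -0.0007]
tcp px [[292.3 194.5]] in crop [[235. 470.]]
```

View pics/c11.png

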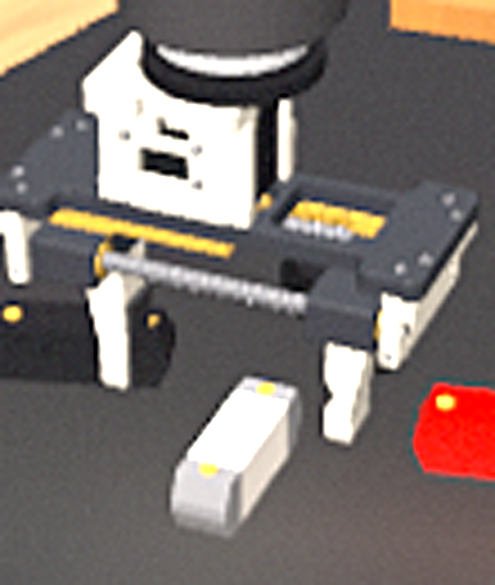

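>>> carry_out(
  plan=[
    [-0.001,-0.0005,-0.002,0,0.002,0],
    [0,0,0,0,0,0],
    [0,0,0,0,0,0],
    [0,0,0,0,0,0],
    [0,0,0,0,0,0],
    [0,0,0,0,0,0],
    [0,0,0,0,0,0],
    [0,0,0,0,0,0],
  ],
  fingers=0.3,
  force=10,
)

```text
time_s: 4.67
tcp_pos: [0.6375, -0.0568, 0.0047]
eef_rot: [-179.9, 0.0, -75.6]
contact_force: [0.6, 0.6, 0.2]
gripper_width: 0.0401
```

```bash
python3 s.py 0.6374 -0.0568 0.005 -75.6; python3 look.py side 240 90 110 130 4.5 c12.png
```

```text
4.6667 [ 0.6375 -0.0568  0.0047] [-1.7991e+02  4.0000e-02 -7.5560e+01] [ 12.3  26.8 -16.2  -0.1 -47.    2.2] [0.6 0.6 0.2] 0.0401486867812148
shift [-0.0001  0.      0.0003] rotvec [-0.0011  0.0014 -0.0007]
tcp px [[292.7 195.1]] in crop [[237. 473.]]
```

View pics/c12.png

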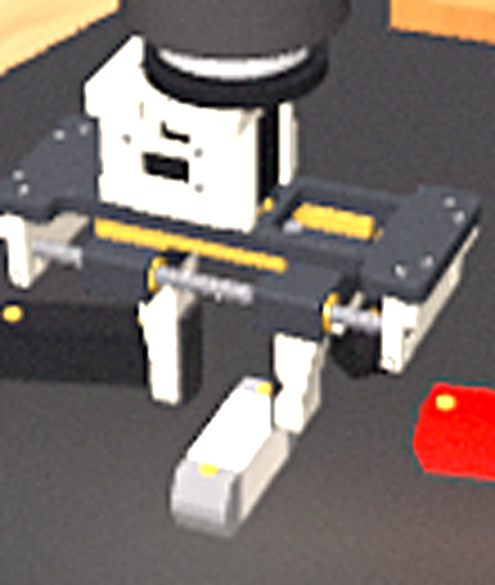

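Run:
```python
from h import *
y=np.radians(14.4); d=np.array([np.cos(y),np.sin(y),0]); e=np.array([-d[1],d[0],0]);p=np.array([.6375,-.0568,.0])
def pl(u,v,dd):
    C,D=ray("side",[[240+u/4.5,90+v/4.5]]);D=D[0]; s=(dd-np.dot(C-p,d))/np.dot(D,d); q=C+D*s-p; return (q@e).round(4),q[2].round(4)
for (u,v,n) in((290,430,"near tip"),(165,403,"far tip")):
    for dd in (.02,.031,.041): print(n,dd,pl(u,v,-dd if n[0]=="n" else dd))
import itertools
for dd,ee in itertools.product((-.02,-.041,.02,.041),(-.0095,.0095)):
    print(dd,ee,((proj("side",[p+dd*d+ee*e+[0,0,.0047]])-[240,90])*4.5).round(0), ((proj("side",[p+dd*d+ee*e+[0,0,.03]])-[240,90])*4.5).round(0))
```

```text
near tip 0.02 (np.float64(-0.0143), np.float64(0.0249))
near tip 0.031 (np.float64(0.0137), np.float64(0.0466))
near tip 0.041 (np.float64(0.039), np.float64(0.0663))
far tip 0.02 (np.float64(0.0328), np.float64(0.0597))
far tip 0.031 (np.float64(0.0095), np.float64(0.0416))
far tip 0.041 (np.float64(-0.0117), np.float64(0.0251))
-0.02 -0.0095 [[286. 472.]] [[286. 427.]]
-0.02 0.0095 [[270. 495.]] [[270. 450.]]
-0.041 -0.0095 [[329. 482.]] [[330. 437.]]
-0.041 0.0095 [[313. 506.]] [[314. 460.]]
0.02 -0.0095 [[205. 452.]] [[205. 407.]]
0.02 0.0095 [[189. 474.]] [[188. 429.]]
0.041 -0.0095 [[164. 441.]] [[163. 397.]]
0.041 0.0095 [[147. 464.]] [[145. 419.]]
```

>>> carry_out(
  plan=[
    [0,0,0,0,0.001,0],
    [0,0,0,0,0,0],
    [0,0,0,0,0,0],
    [0,0,0,0,0,0],
    [0,0,0,0,0,0],
    [0,0,0,0,0,0],
    [0,0,0,0,0,0],
  ],
  fingers=0.6,
  force=10,
)

```text
time_s: 5.3
tcp_pos: [0.6375, -0.0568, 0.0047]
eef_rot: [-180.0, 0.1, -75.6]
contact_force: [0.7, 0.4, -0.1]
gripper_width: 0.0177
```

```bash
python3 s.py 0.6374 -0.0568 0.005 -75.6; python3 look.py side 240 90 110 130 4.5 c13.png
```

```text
5.3 [ 0.6375 -0.0568  0.0047] [-1.7997e+02  5.0000e-02 -7.5560e+01] [ 12.3  26.8 -16.1  -0.1 -47.1   2.2] [ 0.7  0.4 -0.1] 0.017673633105413384
shift [-0.0001  0.      0.0003] rotvec [-0.0011  0.0003 -0.0007]
tcp px [[292.7 195.1]] in crop [[237. 473.]]
```

View pics/c13.png

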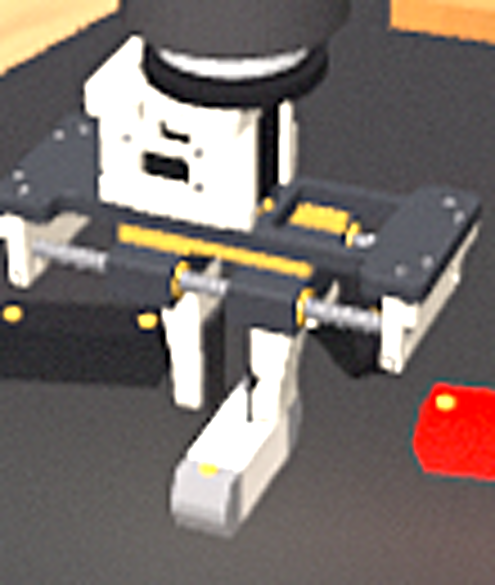

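The fingers closed to 17.7 mm without touching the block, so the real fingertips are about 30 mm above the reported TCP. I'll reopen and feel down for the bench in small steps, watching the force.

>>> carry_out(
  plan=[
    [0,0,0,0,0,0],
    [0,0,0,0,0,0],
    [0,0,0,0,0,0],
    [0,0,0,0,0,0],
    [0,0,0,0,0,0],
    [0,0,0,0,0,0],
    [0,0,0,0,0,0],
    [0,0,-0.005,0,0,0],
    [0,0,-0.005,0,0,0],
    [0,0,-0.003,0,0,0],
    [0,0,0,0,0,0],
    [0,0,0,0,0,0],
  ],
  fingers=-0.5,
)

```text
time_s: 6.35
tcp_pos: [0.6372, -0.0568, -0.0101]
eef_rot: [-180.0, 0.1, -75.6]
contact_force: [-0.3, -1.1, 0.8]
gripper_width: 0.0663
```

```bash
python3 s.py 0.6374 -0.0568 -0.01 -75.6; python3 look.py side 240 90 110 130 4.5 c14.png
```

```text
6.35 [ 0.6372 -0.0568 -0.0101] [-1.800e+02  6.000e-02 -7.557e+01] [ 12.3  27.8 -16.8  -0.1 -45.4   2.2] [-0.3 -1.1  0.8] 0.06631957503693564
shift [0.0002 0.     0.0001] rotvec [-0.001  -0.0002 -0.0006]
tcp px [[292.9 200.9]] in crop [[238. 499.]]
```

View pics/c14.png

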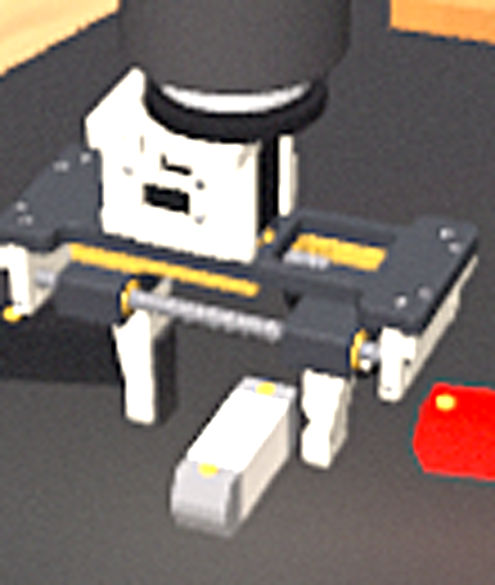

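>>> carry_out(
  plan=[
    [0,0,-0.004,0,0,0],
    [0,0,-0.003,0,0,0],
    [0,0,-0.002,0,0,0],
    [0,0,0,0,0,0],
    [0,0,0,0,0,0],
  ],
)

```text
time_s: 6.82
tcp_pos: [0.6372, -0.0568, -0.0201]
eef_rot: [180.0, 0.1, -75.6]
contact_force: [-0.1, -0.1, -0.4]
gripper_width: 0.0654
```

```bash
python3 s.py 0.6374 -0.0568 -0.02 -75.6; python3 look.py side 240 90 110 130 4.5 c15.png
```

```text
6.8167 [ 0.6372 -0.0568 -0.0201] [ 1.800e+02  6.000e-02 -7.556e+01] [ 12.3  28.5 -17.2  -0.1 -44.3   2.2] [-0.1 -0.1 -0.4] 0.06543909710534546
shift [0.0002 0.     0.0001] rotvec [-0.001  -0.0003 -0.0006]
tcp px [[292.9 204.7]] in crop [[238. 516.]]
```

View pics/c15.png

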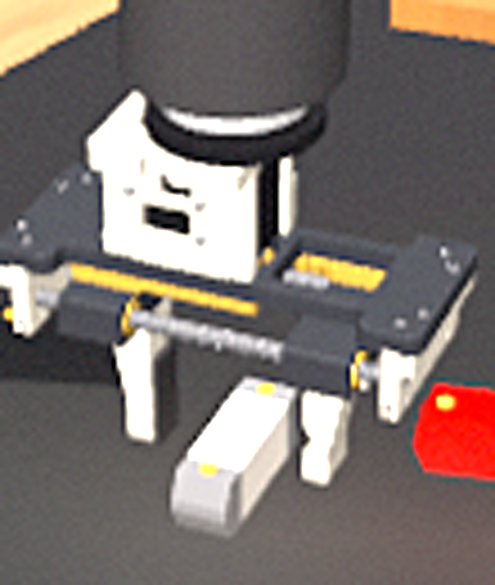

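>>> carry_out(
  plan=[
    [0,0,-0.0015,0,0,0],
    [0,0,-0.0015,0,0,0],
    [0,0,-0.001,0,0,0],
    [0,0,0,0,0,0],
  ],
)

```text
time_s: 7.2
tcp_pos: [0.6374, -0.0568, -0.0241]
eef_rot: [-180.0, 0.1, -75.6]
contact_force: [0.1, -1.1, 0.4]
gripper_width: 0.0657
```

>>> carry_out(
  plan=[
    [0,0,-0.001,0,0,0],
    [0,0,-0.001,0,0,0],
    [0,0,0,0,0,0],
  ],
)

```text
time_s: 7.45
tcp_pos: [0.6375, -0.0568, -0.0262]
eef_rot: [-180.0, 0.1, -75.6]
contact_force: [0.8, 0.4, -0.5]
gripper_width: 0.066
```

```bash
python3 s.py 0.6374 -0.0568 -0.02 -75.6; python3 look.py side 240 90 110 130 4.5 c16.png
```

```text
7.45 [ 0.6375 -0.0568 -0.0262] [-1.7995e+02  6.0000e-02 -7.5570e+01] [ 12.3  29.  -17.5  -0.1 -43.5   2.2] [ 0.8  0.4 -0.5] 0.06602214000411734
shift [-0.0001 -0.      0.0062] rotvec [-0.0012  0.0005 -0.0006]
tcp px [[292.7 206.9]] in crop [[237. 526.]]
```

View pics/c16.png

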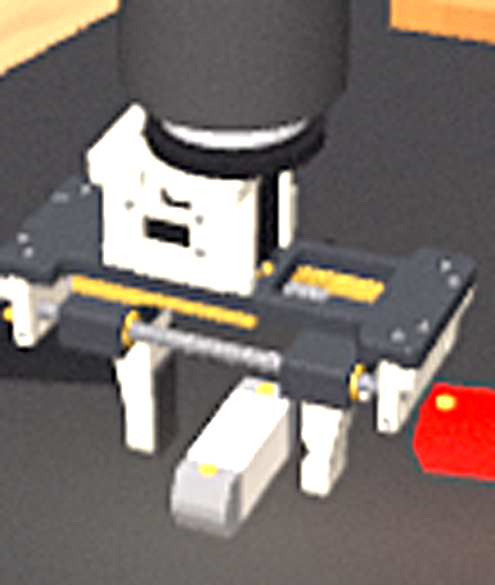

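Run:
```python
from h import *
y=np.radians(14.4); d=np.array([np.cos(y),np.sin(y),0]); e=np.array([-d[1],d[0],0]);p=np.array([.6375,-.0568,.0])
for ee in(0,.0095):
  for u,v in((320,492),(142,450)):
    C,D=ray("side",[[240+u/4.5,90+v/4.5]]);D=D[0]; s=(ee-np.dot(C-p,e))/np.dot(D,e); q=C+D*s-p; print(ee,(q@d).round(4),q[2].round(4))
```

```text
0 -0.0405 0.0057
0 0.048 0.0042
0.0095 -0.0441 0.0134
0.0095 0.0433 0.0119
```

>>> carry_out(
  plan=[
    [0,0,-0.001,0,0,0],
    [0,0,-0.001,0,0,0],
    [0,0,0,0,0,0],
  ],
)

```text
time_s: 7.75
tcp_pos: [0.6377, -0.0568, -0.0282]
eef_rot: [-179.9, 0.1, -75.6]
contact_force: [-0.1, 0.3, -0.3]
gripper_width: 0.0657
```

>>> carry_out(
  plan=[
    [0,0,-0.001,0,0,0],
    [0,0,-0.001,0,0,0],
    [0,0,0,0,0,0],
  ],
)

```text
time_s: 8.0
tcp_pos: [0.6377, -0.0567, -0.0304]
eef_rot: [-179.9, 0.1, -75.6]
contact_force: [0.5, -0.1, 0.1]
gripper_width: 0.0658
```

>>> carry_out(
  plan=[
    [0,0,-0.001,0,0,0],
    [0,0,-0.001,0,0,0],
    [0,0,0,0,0,0],
  ],
)

```text
time_s: 8.25
tcp_pos: [0.6377, -0.0568, -0.0327]
eef_rot: [-179.9, 0.1, -75.6]
contact_force: [-0.6, -0.4, -0.3]
gripper_width: 0.0656
```

```bash
python3 s.py 0.6374 -0.0568 -0.02 -75.6; python3 look.py side 240 90 110 130 4.5 c17.png
```

```text
8.25 [ 0.6377 -0.0568 -0.0327] [-1.7993e+02  6.0000e-02 -7.5560e+01] [ 12.3  29.4 -17.8  -0.1 -42.8   2.2] [-0.6 -0.4 -0.3] 0.065556121995223
shift [-0.0003 -0.      0.0127] rotvec [-0.0012  0.0009 -0.0007]
tcp px [[292.7 209.3]] in crop [[237. 537.]]
```

View pics/c17.png

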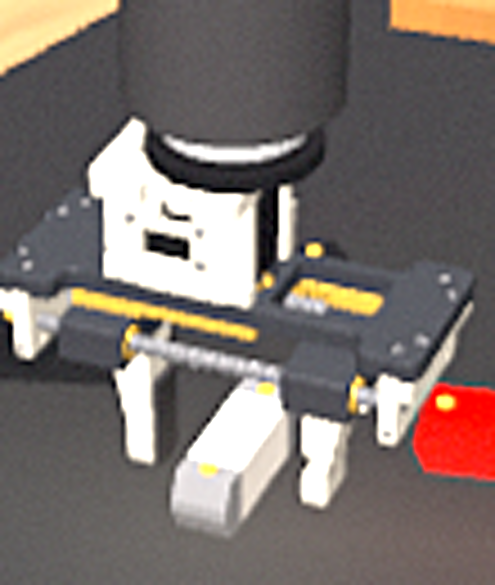

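The bench should be about 6 mm below the fingertips now, which is a good grasp height. Closing on the block.

>>> carry_out(
  plan=[
    [0,0,0,0,0,0],
    [0,0,0,0,0,0],
    [0,0,0,0,0,0],
    [0,0,0,0,0,0],
    [0,0,0,0,0,0],
    [0,0,0,0,0,0],
    [0,0,0,0,0,0],
    [0,0,0,0,0,0],
    [0,0,0,0,0,0],
  ],
  fingers=1,
  force=45,
)

```text
time_s: 9.05
tcp_pos: [0.6377, -0.0568, -0.0325]
eef_rot: [-179.9, 0.1, -75.6]
contact_force: [0.4, 0.9, 0.1]
gripper_width: 0.0258
```

>>> carry_out(
  plan=[
    [0,0,0.02,0,0,0],
    [0,0,0.03,0,0,0],
    [0,0,0.03,0,0,0],
    [0,0,0.02,0,0,0],
    [0,0,0,0,0,0],
    [0,0,0,0,0,0],
  ],
)

```text
time_s: 9.55
tcp_pos: [0.6341, -0.0572, 0.0686]
eef_rot: [179.7, 0.1, -75.6]
contact_force: [-0.5, 1.0, -1.7]
gripper_width: 0.0259
```

```bash
python3 s.py 0.535 0.156 0.08 -82.6; python3 look.py side 220 50 150 170 3.5 c18.png
```

```text
9.55 [ 0.6341 -0.0572  0.0686] [ 1.7968e+02  1.2000e-01 -7.5620e+01] [ 12.3  22.7 -12.8  -0.1 -54.8   2.1] [-0.5  1.  -1.7] 0.025870704897963403
shift [-0.0991  0.2132  0.0114] rotvec [-0.001  -0.0058 -0.1218]
tcp px [[294.  169.7]] in crop [[259. 419.]]
```

View pics/c18.png

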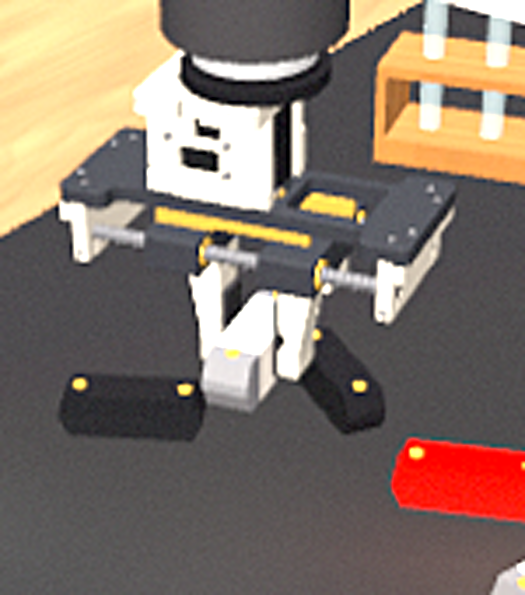

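The block is gripped (25.8 mm) and lifted. Block-centre z is reported z + 0.0475. Moving above the holder next.

>>> carry_out(
  plan=[
    [-0.012,0.025,0.005,0,-0.003,-0.015],
    [-0.012,0.026,0.003,0,-0.003,-0.015],
    [-0.012,0.026,0,0,0,-0.015],
    [-0.012,0.026,0,0,0,-0.015],
    [-0.012,0.026,0,0,0,-0.015],
    [-0.012,0.026,0,0,0,-0.015],
    [-0.01,0.02,0,0,0,-0.01],
    [0,0,0,0,0,0],
    [0,0,0,0,0,0],
    [0,0,0,0,0,0],
  ],
)

```text
time_s: 10.43
tcp_pos: [0.5407, 0.121, 0.0633]
eef_rot: [179.0, -0.2, -81.9]
contact_force: [-0.3, -0.0, -1.3]
gripper_width: 0.0255
```

```bash
python3 s.py 0.535 0.156 0.07 -82.6
```

```text
10.4333 [0.5407 0.121  0.0633] [178.98  -0.18 -81.86] [ 32.7  16.6 -23.1  -0.3 -51.3 -24.3] [-0.3 -0.  -1.3] 0.02554842485503834
shift [-0.0057  0.035   0.0067] rotvec [ 0.0055 -0.0172 -0.0129]
```

>>> carry_out(
  plan=[
    [-0.003,0.015,0.004,0.005,-0.017,-0.013],
    [-0.003,0.014,0.003,0,0,0],
    [0,0.006,0,0,0,0],
    [0,0,0,0,0,0],
    [0,0,0,0,0,0],
  ],
)

```text
time_s: 10.85
tcp_pos: [0.5344, 0.1545, 0.0679]
eef_rot: [179.7, -0.2, -82.8]
contact_force: [-0.3, -0.8, -0.9]
gripper_width: 0.026
```

```bash
python3 s.py 0.535 0.156 0.07 -82.6;python3 look.py side 180 100 150 170 3.5 c19.png;  python3 look.py top 120 150 180 140 3.5 c20.png
```

```text
10.85 [0.5344 0.1545 0.0679] [ 1.7972e+02 -1.5000e-01 -8.2750e+01] [ 36.3  16.  -23.3   0.  -51.  -29. ] [-0.3 -0.8 -0.9] 0.02603727664446589
shift [0.0006 0.0015 0.0021] rotvec [ 0.0033 -0.0044  0.0027]
tcp px [[264.2 249.1]] in crop [[295. 522.]]
tcp px [[193.  240.4]] in crop [[256. 316.]]
```

View pics/c19.png

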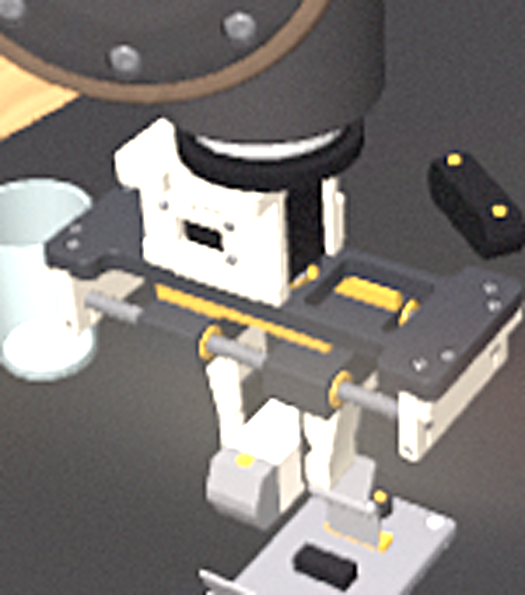

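View pics/c20.png

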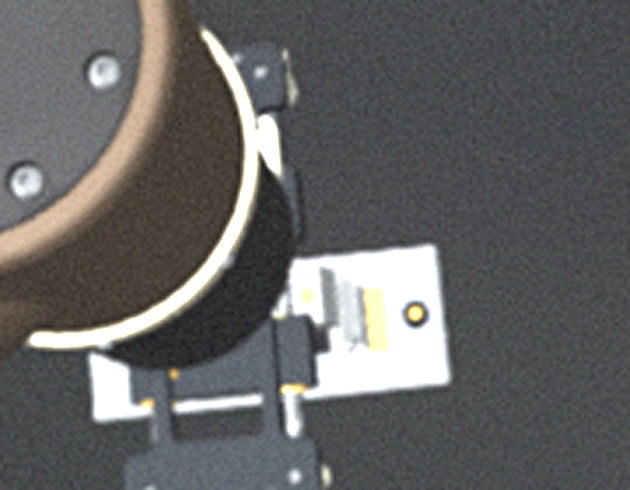

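Run:
```python
from h import *
y=np.radians(97.3); e=np.array([np.cos(y),np.sin(y),0]); p=np.array([.5344,.1545,.1304])
print(proj("side",[p+.0333*e]),proj("top",[p-.0333*e]))
g=lambda i:cv2.inRange(cv2.cvtColor(i,cv2.COLOR_BGR2HSV),(12,60,110),(32,255,255))
for n,u,f in(("side",(249,231),"c19_f"),("top",(208,235),"c20_f")):
    m=g(cv2.imread(f"pics/{f}.png")); M=np.zeros_like(m); M[u[1]-6:u[1]+7,u[0]-6:u[0]+7]=m[u[1]-6:u[1]+7,u[0]-6:u[0]+7]
    ys,xs=np.nonzero(M); c=[xs.mean(),ys.mean()]; P=onz(n,[c],p[2])[0]; print(n,c,len(xs),P, "centre est",P-(.0333 if n=="side" else -.0333)*e)
```

```text
[[250.76895983 231.79705458]] [[208.23905648 233.76538029]]
side [np.float64(249.5), np.float64(231.0)] 20 [0.53291231 0.18730575 0.1304    ] centre est [0.53714356 0.15427566 0.1304    ]
top [np.float64(207.42857142857142), np.float64(233.9047619047619)] 21 [0.53837741 0.12276562 0.1304    ] centre est [0.53414616 0.15579571 0.1304    ]
```

Both cameras put the held block within 1 mm of the seat in xy, and they confirm its height. Going down to just above the noses.

>>> carry_out(
  plan=[
    [-0.0005,0.0007,-0.01,0.003,-0.004,0.003],
    [0,0,-0.012,0,0,0],
    [0,0,-0.01,0,0,0],
    [0,0,-0.005,0,0,0],
    [0,0,0,0,0,0],
    [0,0,0,0,0,0],
  ],
)

```text
time_s: 11.45
tcp_pos: [0.5349, 0.1525, 0.0292]
eef_rot: [180.0, -0.0, -82.7]
contact_force: [0.4, -0.5, -1.8]
gripper_width: 0.0257
```

```bash
python3 s.py 0.5338 0.1552 0.02 -82.6;python3 look.py side 180 130 150 170 3.5 c21.png
```

```text
11.45 [0.5349 0.1525 0.0292] [ 1.7997e+02 -3.0000e-02 -8.2720e+01] [ 36.1  18.6 -25.9   0.  -45.6 -28.8] [ 0.4 -0.5 -1.8] 0.02571109921122876
shift [-0.0011  0.0027 -0.0092] rotvec [ 0.0006 -0.0005  0.0022]
tcp px [[265.5 265.2]] in crop [[299. 473.]]
```

View pics/c21.png

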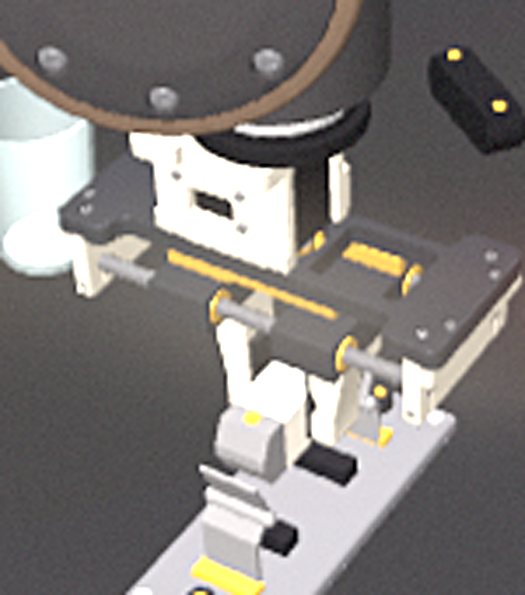

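The block (dot at about (252,249)) is lined up between the clips. I'll correct 2.7 mm in y and approach the noses.

>>> carry_out(
  plan=[
    [-0.001,0.0027,0,0,0,0.002],
    [0,0,0,0,0,0],
    [0,0,-0.004,0,0,0],
    [0,0,-0.003,0,0,0],
    [0,0,0,0,0,0],
  ],
)

```text
time_s: 11.92
tcp_pos: [0.5351, 0.1564, 0.0235]
eef_rot: [-179.9, 0.1, -82.6]
contact_force: [0.1, 0.0, -2.0]
gripper_width: 0.0257
```

```bash
python3 s.py 0.5338 0.1552 -0.0105 -82.6
```

```text
11.9167 [0.5351 0.1564 0.0235] [-1.7985e+02  5.0000e-02 -8.2570e+01] [ 36.4  19.  -26.2   0.  -44.6 -29. ] [ 0.1  0.  -2. ] 0.025665346348312742
shift [-0.0013 -0.0012 -0.034 ] rotvec [-0.0012  0.0024 -0.0004]
```

>>> carry_out(
  plan=[
    [-0.001,-0.001,-0.003,-0.001,0.002,0],
    [0,0,-0.003,0,0,0],
    [0,0,-0.003,0,0,0],
    [0,0,-0.003,0,0,0],
    [0,0,0,0,0,0],
  ],
)

```text
time_s: 12.33
tcp_pos: [0.5348, 0.1557, 0.011]
eef_rot: [-179.9, 0.0, -82.5]
contact_force: [-0.5, -0.4, -0.0]
gripper_width: 0.0255
```

```bash
python3 s.py 0.5338 0.1552 -0.0105 -82.6
```

```text
12.3333 [0.5348 0.1557 0.011 ] [-1.7989e+02  2.0000e-02 -8.2540e+01] [ 36.4  19.9 -26.9   0.  -43.  -29. ] [-0.5 -0.4 -0. ] 0.02548619644688262
shift [-0.001  -0.0005 -0.0215] rotvec [-0.0006  0.0018 -0.0011]
```

>>> carry_out(
  plan=[
    [-0.0005,0,-0.003,0,0,0],
    [0,0,-0.003,0,0,0],
    [0,0,-0.003,0,0,0],
    [0,0,-0.003,0,0,0],
    [0,0,0,0,0,0],
  ],
)

```text
time_s: 12.75
tcp_pos: [0.5368, 0.1564, 0.0006]
eef_rot: [-179.6, 0.1, -82.5]
contact_force: [1.8, -0.7, -2.3]
gripper_width: 0.0258
```

>>> carry_out(
  plan=[
    [-0.002,-0.0005,-0.003,-0.003,0,0],
    [0,0,-0.003,0,0,0],
    [0,0,-0.003,0,0,0],
    [0,0,-0.002,0,0,0],
    [0,0,0,0,0,0],
    [0,0,0,0,0,0],
  ],
)

```text
time_s: 13.25
tcp_pos: [0.5341, 0.1556, -0.0104]
eef_rot: [-179.7, -0.2, -82.4]
contact_force: [1.1, -1.3, -1.0]
gripper_width: 0.0255
```

```bash
python3 s.py 0.5338 0.1552 -0.0105 -82.6;python3 look.py side 180 150 150 170 3.5 c22.png
```

```text
13.25 [ 0.5341  0.1556 -0.0104] [-1.7968e+02 -1.7000e-01 -8.2420e+01] [ 36.7  21.5 -28.4   0.5 -39.9 -29.4] [ 1.1 -1.3 -1. ] 0.025456883502540602
shift [-0.0003 -0.0004 -0.0001] rotvec [ 0.0022  0.0059 -0.0031]
tcp px [[265.7 282.9]] in crop [[300. 465.]]
```

View pics/c22.png

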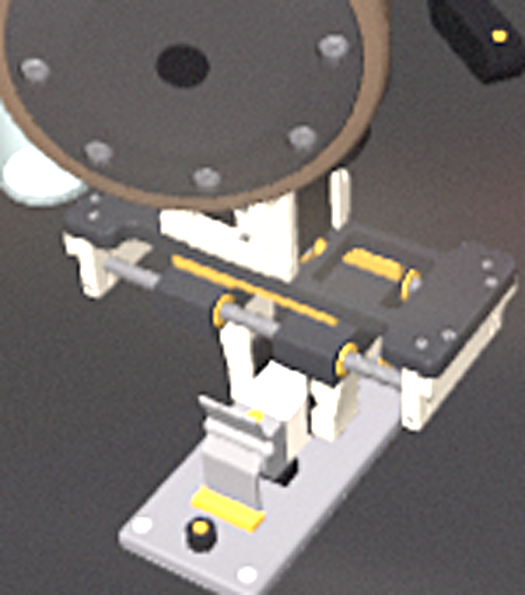

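>>> carry_out(
  plan=[
    [0,0,-0.0015,0,0,0],
    [0,0,-0.0015,0,0,0],
    [0,0,0,0,0,0],
  ],
)

```text
time_s: 13.55
tcp_pos: [0.5341, 0.1556, -0.0101]
eef_rot: [-179.7, -0.2, -82.4]
contact_force: [0.1, 0.4, -4.2]
gripper_width: 0.0258
```

```bash
python3 s.py; python3 look.py side 180 150 150 170 3.5 c23.png
python3 - <<'E'
from h import *
y=np.radians(97.4); e=np.array([np.cos(y),np.sin(y),0])
for z in(.052,.057,.062): print(z,proj("side",[np.array([.5366,.1549,z])+.0333*e]))
for f in("c22","c23"):
    m=cv2.inRange(cv2.cvtColor(cv2.imread(f"pics/{f}_f.png"),cv2.COLOR_BGR2HSV),(12,60,110),(32,255,255))[262:276,246:261]
    ys,xs=np.nonzero(m); print(f,xs.mean()+246,ys.mean()+262,len(xs))
E
```

```text
13.55 [ 0.5341  0.1556 -0.0101] [-179.65   -0.2   -82.35] [ 36.7  21.4 -28.5   0.5 -39.9 -29.4] [ 0.1  0.4 -4.2] 0.02581493987543378
tcp px [[265.6 282.8]] in crop [[300. 465.]]
0.052 [[252.27361833 268.19414099]]
0.057 [[252.10822535 265.97744152]]
0.062 [[251.94159907 263.74369044]]
c22 252.46153846153845 268.0769230769231 13
c23 252.64285714285714 268.07142857142856 14
```

The dot's image row, 268.1, matches the fully home height (268.2 predicted), and the extra push gave no further travel. Letting go and rising.

>>> carry_out(
  plan=[
    [0,0,0,0,0,0],
    [0,0,0,0,0,0],
    [0,0,0,0,0,0],
    [0,0,0,0,0,0],
    [0,0,0,0,0,0],
    [0,0,0,0,0,0],
    [0,0,0,0,0,0],
  ],
  fingers=-0.5,
)

```text
time_s: 14.18
tcp_pos: [0.5337, 0.1555, -0.012]
eef_rot: [-179.8, -0.2, -82.4]
contact_force: [0.4, 0.5, 0.5]
gripper_width: 0.0636
```

>>> carry_out(
  plan=[
    [0,0,0.01,0,0,0],
    [0,0,0.02,0,0,0],
    [0,0,0.03,0,0,0],
    [0,0,0.03,0,0,0],
    [0,0,0.03,0,0,0],
    [0,0,0.03,0,0,0],
    [0,0,0.02,0,0,0],
    [0,-0.03,0,0,0,0],
    [0,-0.035,0,0,0,0],
    [0,-0.04,0,0,0,0],
    [0,-0.04,0,0,0,0],
    [0,-0.04,0,0,0,0],
  ],
)

```text
time_s: 15.18
tcp_pos: [0.5324, -0.0313, 0.1768]
eef_rot: [-179.3, -0.3, -81.7]
contact_force: [1.3, -0.2, -0.2]
gripper_width: 0.0658
```

>>> carry_out(
  plan=[
    [0,-0.04,0,0,0,0],
    [0,-0.04,0,0,0,0],
    [0,-0.04,0,0,0,0],
    [0,-0.04,0,0,0,0],
    [0,-0.04,0,0,0,0],
    [0,-0.03,0,0,0,0],
    [0,-0.02,0,0,0,0],
    [0,0,0,0,0,0],
    [0,0,0,0,0,0],
    [0,0,0,0,0,0],
  ],
)

```text
time_s: 16.02
tcp_pos: [0.5272, -0.3008, 0.1865]
eef_rot: [-178.9, -0.4, -82.1]
contact_force: [0.4, 0.3, 0.5]
gripper_width: 0.0657
```

```bash
python3 s.py; python3 look.py side 190 150 200 170 3.5 c24.png;python3 look.py top 120 160 240 150 3.2 c25.png
python3 - <<'E'
from h import *
P=[]
for n,f,b in(("side","c24_f",(246,225,40,48)),("top","c25_f",(170,225,55,35))):
    x,y,w,h=b; m=cv2.inRange(cv2.cvtColor(cv2.imread(f"pics/{f}.png"),cv2.COLOR_BGR2HSV),(12,60,110),(32,255,255))[y:y+h,x:x+w]
    k,l,s,c=cv2.connectedComponentsWithStats(m)
    for i in range(1,k):
        if s[i,4]>2: print(n,c[i]+[x,y],s[i,4],onz(n,[c[i]+[x,y]],.052).round(4))
E
```

```text
16.0167 [ 0.5272 -0.3008  0.1865] [-178.86   -0.4   -82.07] [-11.3  13.5  -9.6  -0.  -65.7  19.2] [0.4 0.3 0.5] 0.06572609176289781
tcp px [[408.7  85.1]] in crop [[ 765. -227.]]
tcp px [[478.1 241.1]] in crop [[1146.  260.]]
side [274.  244.5] 16 [[0.54   0.1229 0.052 ]]
side [252.64285714 268.        ] 14 [[0.5321 0.1872 0.052 ]]
top [224. 235.] 5 [[0.547  0.1016 0.052 ]]
top [211.5 240. ] 16 [[0.5376 0.1236 0.052 ]]
top [174.27777778 244.11111111] 18 [[0.5288 0.1894 0.052 ]]
```

View pics/c24.png

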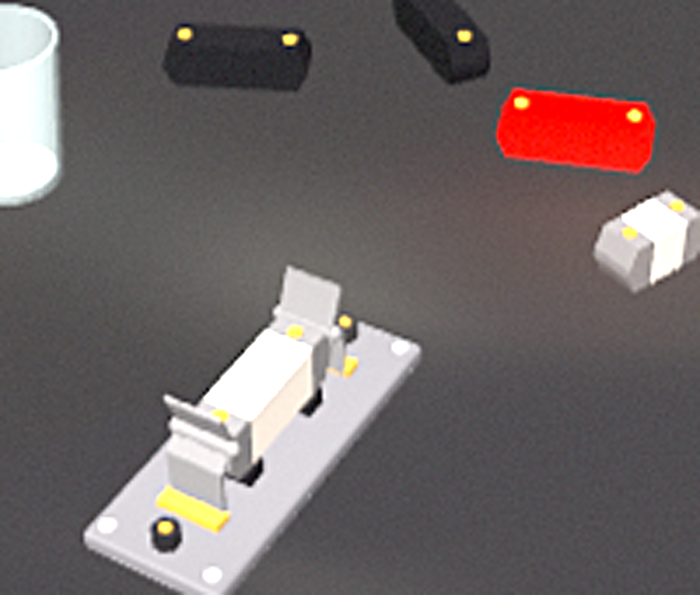

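View pics/c25.png

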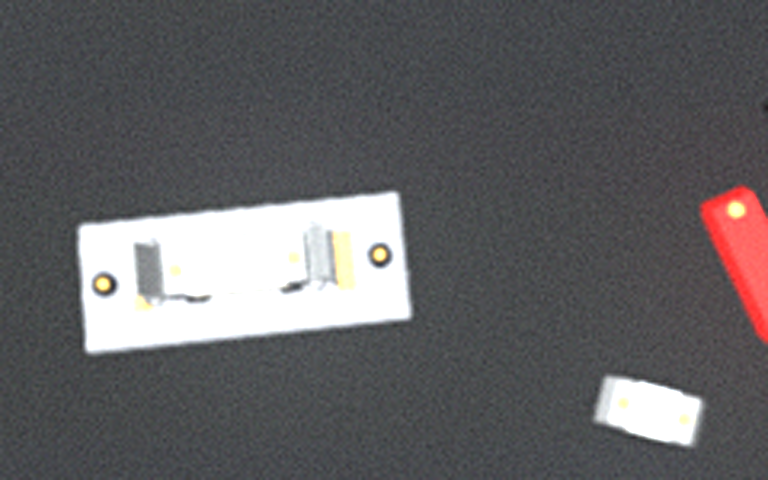

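Both views show the block seated level between the clips. The side-view dots at (253,268) and (274,244) put its centre at (0.536, 0.155). The short block and the look-alikes haven't moved.

```bash
python3 -c "
from plant import r
print(r.close_job())"
```

```text
the job is handed in; nothing more can be done
None
```

I pressed the longer white block down between the spring clips until it stopped on the rest pads, let go and moved the arm clear. The job is handed in at about 16 s of the 38 s allowed.

**Last checks:**
- **Height:** while still gripped, the near gold dot's image row was 268.1, against 268.2 predicted for fully home. A further 3 mm of downward command gave no extra travel. After release the dot was still at row 268.0.
- **Position:** after release the side view puts the block's centre at (0.536, 0.155), against (0.537, 0.155) measured for the seat. It lies lengthwise from clip to clip, and by eye it looks level, with the noses closed over its ends.
- **Other objects:** in the last pictures the short block and the red and black look-alikes look to be where they started. I compared them by eye and did not re-measure them.

**What disagreed:**
- **Reported height:** the reported TCP height was about 35–40 mm lower than the real fingertips. My first close, at low force, shut above the block without touching it. I took the real height from the side view and from the lack of contact on the way down, then worked relative to the height at which the block was gripped.
- **Cameras:** the two cameras disagree by 2–4 mm in absolute position, the same way for block and holder, so I used the difference between the two.
- **Dot spacing:** the final side view gave 64.8 mm between the dots, against 66.6 mm before. I put that down to pixel noise and did not check it further.
- **Press force:** the force readings taken between presses stayed below 5 N, so I never saw the 5 to 12 N snap in the readings. That it snapped in rests on the pictures and the stop on the pads.

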